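# Wedge the levelling stand's top plate off its rest pads and hold

## Robot

A 6-joint arm with a two-finger parallel gripper is mounted at the origin on a cart in front of the work surface, level with it; the furniture and walls round the work are solid. World frame = base frame: x ahead of the robot, y to its left, z up, the work surface at z = 0. Lengths are in m, angles in degrees, forces in N, time in s.
With the tool pointing down it reaches from about 0.375 to 0.9 m from the base axis. Payload 3.1 kg.
Tool frame: the origin (TCP) lies between the finger pads; the fingertips stand 11 mm ahead of it and the grasp point (between the pads) lies 8 mm behind it; z points along the fingers, y is the line along which they close (so a half turn about z gives the same grasp; the last joint's range is limited). The gripper opens to 87 mm and grips with 3 to 60 N. Pads are 19 mm wide; open, the fingers measure 117 mm over their backs; the gripper's body (75 mm by 190 mm) begins 51 mm behind the grasp point.
Start: joints at [-85.342, 30.224, 82.088, -0, 67.689, -10.227], TCP at [0.161, -0.604, 0.234] pointing down, gripper open.
Joint ranges: [-176.69, 176.69], [-43.24, 126.21], [12.49, 139.97], [-82, 262], [0, 151.66], [-163.58, 163.58]. Speed limits (degrees/s): [159.86, 159.86, 180, 180, 180, 180].

## Interface

Orientations are given as a 3x3 rotation matrix whose columns are the frame's x, y, z axes.
In Python, from rig import bot gives the robot as it stands.
- The arm moves only by the tool apply_moves, never from a script. Its argument "steps" is a list that holds one entry, the list of rows, each a list of 7 numbers: the shift along the tool's x, y, z in cm, then the turn, a rotation vector about the tool's x, y, z in degrees, then the gripper command: -1 is shut, 1 is fully open, values between are in proportion. In form: [[[dx, dy, dz, rx, ry, rz, jaw], ...]]. A call has 1 to 20 rows; each row is the pose to reach, as a shift and turn from the pose commanded when the call began, along the tool's axes at that moment; what a row does not reach only later rows make up. A row lasts 1/8 s, in which the tool goes at most 62.5 mm and 10.7 degrees, less where a joint would pass 70% of its speed; a pose out of reach is approached as far as the arm can. A call with a gripper value outside its range is refused whole. The fingers move at their own pace and stop on an object; the grip force is fixed at half the most. Time passes only in rows, so rows that repeat a pose let the fingers close. It gives the time, the measured TCP pose, the force, the opening and the grip force at its end, in the units of the state.
- bot.read_state(): the state, without advancing time (a new reading comes with each control period).
- bot.capture(name): name is "scene" or "side" or "wrist"; returns the picture (400x640x3 uint8, blue, green, red); there is no depth.
- bot.camera_model(name): a dict with "intrinsics" (3x3 intrinsics, pixels), "k1" (the pictures are not rectified: a ray, as slopes to the right and down, at radius r is drawn at 1 + k1 r^2 times it, then the intrinsics apply), "R" (3x3) and "t" (3): a world point X has camera coordinates R X + t. Camera axes: x right, y down, z forward; pixel columns grow to the right and rows downward; lengths in m; the calibration is good to about 2 mm. A picture is of the moment at which its call begins: read the wrist's pose just before it. camera_model takes no time and is no camera call; for the wrist camera it gives the pose at the moment of the call.
- bot.hand_in(): hands the job in; it is judged then, once.
The state is a dict: "time_s": time; "joint_positions": joint angles; "qvel": joint speeds; "tau": joint torques, N m; "position": TCP position; "tcp_rot": TCP orientation; "force": force on the tool from outside, world axes, zero at the start; "moment": the same for the moment, N m; "opening": opening from 0.0 (shut) to 1.0 (fully open); "grasp_force": force on a finger pad.
Only numpy, scipy, OpenCV 4.12 (cv2) and the standard library are available. Lean on these libraries where they do the work, as an engineer would, in place of code of your own. Each camera call takes 0.05 s, during which the arm holds its last target. There are 200 camera calls.

## Task

The hinged top plate of the small levelling stand rests on two red rubber pads that I need to change. Pick up the steel wedge by its orange grip, lay it in the stand's raised track with the thin end towards the plate, then push it under the plate's front bar until the bar has just lifted off the pads, by about 3 mm (and at no time by 8 mm or more). Finish holding it there: keep gripping the wedge, lying flat in the track with the plate's weight on it; do not touch the plate itself, and leave the tin, the glue bottle and the bead tube where they stand.

Things in the scene. Friction and masses are not known exactly. Their poses are not given: they have to be found in the camera images.
- track: raised aluminium track, fixed. Origin on the bench (z = 0) on its centre line, below the middle of the front bar; x along the track, the way the wedge is pushed in (away from the robot, yaw within 0.3 rad), z up. 40 mm wide; floor 20 mm above the bench, from x = -120 mm (open end) to +55 mm. Lips 3 mm wide, 5 mm high along both sides leave 34 mm between them
- stand: grey base of the levelling stand, fixed; same origin and axes as the track. With the steel top plate (110 mm wide, a grey block 62x62x18 mm fixed on it, highest point 56 mm above the bench) it reaches from x = -10 to +118 mm, y = -66 to +66 mm. Stands on the 3 mm blue mat. Two red pads near its front carry the plate; nothing stands over the track in front of it
- front_bar (a point): middle of the dark round bar along the front edge of the top plate, 10 mm in diameter, 110 mm long, across the track. At rest its centre is 35 mm above the bench: 10 mm of gap from the track floor to its underside
- top_plate (a joint): hinge angle of the top plate, rad; the hinge lies 100 mm behind the front bar. 0: resting on the red pads; grows as the bar rises, 0.01 rad per mm of lift (0.03 = 3 mm). No spring: the plate's own weight loads the wedge with about 3 to 6 N, and pushing the wedge in takes about 2 to 12 N
- wedge: loose steel wedge, 0.15 kg, flat on the bench right of the track. Origin at its underside below the middle of the orange grip; x to the thin end (within 0.5 rad of world x), z up. 98 mm long (x = -16 to +82), 28 wide, 4 thick at the tip, rising 1 in 5 to 17 at x = +16, flat behind. Orange grip: 26 mm along x, 22 along y (close the fingers across y), 17 to 51 mm above the underside
- wedge_tip (a point): middle of the lower edge of the wedge's thin end, 82 mm from the wedge's origin along its x. With the wedge in the track, the ramp first touches the bar when the tip is about 30 mm past the bar's centre; each further 5 mm of push lifts the bar 1 mm
- tin: round silver tin, 50 mm in diameter, 22 mm high, right of the track near the wedge; origin at its underside. Leave alone
- glue: white glue bottle with a red needle cap, 35 mm in diameter, 112 mm high, right of the stand; origin at its underside. Leave alone
- bead_tube: red bead tube with a white cap, 25 mm in diameter, 82 mm high, right of the stand; origin at its underside. Leave alone
Things that resemble listed ones, but are neither listed nor needed, are in the scene too. What is shaped like the wedge but turquoise or yellow is not meant.

How it is judged:
By the outcome, as a careful person would: the job done as asked, in the order asked, and still so for the second after the job is handed in, while the arm keeps its last pose, push and grip.
It also fails if it takes over 48 s, if anything falls off the work surface, if the arm or the gripper's body presses on something with over 40 N, if the wrist force passes 120 N, or if a joint passes its speed limit or range.

## Working session

There is one attempt and no reset: what is moved stays moved. The work goes in short steps, Python scripts to look and compute and a tool call to move; the robot and the scene stay as the last step left them, time stands still between calls to the robot, and variables do not carry over. Pictures are saved under pics/ and viewed, at most 10 in all, crops included, and the job is handed in when it is done.

Besides the shell and the picture viewer there is one more tool, called after ">>>" as name(argument=value, ...) on one line, values as JSON. apply_moves: Moves the arm, as the interface text tells. Its arguments: {"type":"object","properties":{"steps":{"type":"array","items":{"type":"array","items":{"type":"array","items":{"type":"number"}}}}},"required":["steps"]}

```bash
mkdir -p pics; cat > h.py <<'E'
import numpy as np, cv2
from rig import bot
def ray(m,px):
    K=np.array(m["intrinsics"]);R=np.array(m["R"]);t=np.array(m["t"])
    d=np.array([(px[0]-K[0,2])/K[0,0],(px[1]-K[1,2])/K[1,1]]);s=d.copy()
    for _ in range(30): s=d/(1+m["k1"]*(s@s))
    return -R.T@t, R.T@np.array([s[0],s[1],1])
def onz(m,px,z):
    o,d=ray(m,px); return o+d*(z-o[2])/d[2]
def proj(m,X):
    K=np.array(m["intrinsics"]);c=np.array(m["R"])@np.array(X)+np.array(m["t"])
    s=c[:2]/c[2];s=s*(1+m["k1"]*(s@s)); return K[:2,:2]@s+K[:2,2]
def snap(n,f):
    m=bot.camera_model(n);i=bot.capture(n);cv2.imwrite("pics/"+f,i);return m,i
E
python3 - <<'E'
from h import *
for n in ["scene","side","wrist"]:
    m,i=snap(n,n+"0.png"); print(n,-np.array(m["R"]).T@m["t"],np.array(m["R"])[2])
s=bot.read_state();print(s["time_s"],s["position"],s["tcp_rot"],s["opening"])
E
```

```text
scene [0.7626775  0.71080292 0.61159553] [-0.19809125 -0.84227505 -0.50133083]
side [0.40656178 0.93551697 0.58678604] [ 0.08573662 -0.91365308 -0.39735033]
wrist [ 0.22865813 -0.58634438  0.38462283] [-0.24794877 -0.06420461 -0.96664325]
0.15 [ 0.16052911 -0.60347037  0.2327934 ] [[ 9.66441181e-01  2.56887958e-01 -1.41788952e-04]
 [ 2.56887836e-01 -9.66439807e-01  1.65488050e-03]
 [ 2.88088386e-04 -1.63576852e-03 -9.99998621e-01]] 0.9978998141253276
```

View pics/scene0.png

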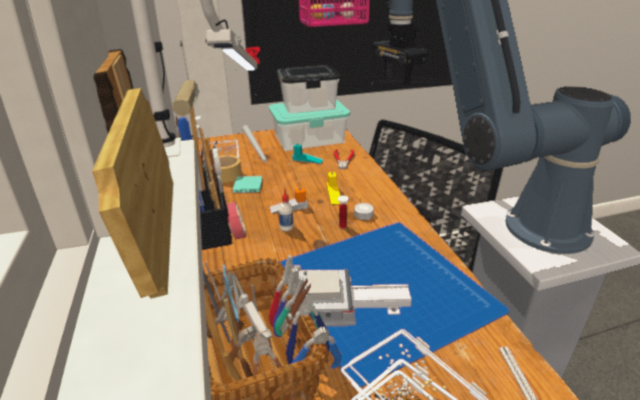

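View pics/side0.png

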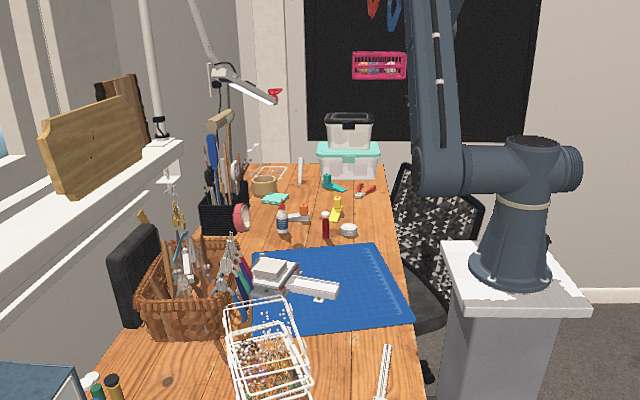

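Scene: track at about (350–411, 285–305), stand at (328,290), wedge with orange grip at about (300,195), beside the glue (287,215), bead tube (343,212), tin (364,212) and the yellow and turquoise decoys. Side: grip at (303,210), track at (290–338, 275–298).

```bash
python3 - <<'E'
from h import *
a=cv2.imread("pics/scene0.png")[170:330,240:430]; b=cv2.imread("pics/side0.png")[190:310,235:360]
cv2.imwrite("pics/c1.png",cv2.resize(a,None,fx=3.7,fy=3.7,interpolation=cv2.INTER_CUBIC))
cv2.imwrite("pics/c2.png",cv2.resize(b,None,fx=5,fy=5,interpolation=cv2.INTER_CUBIC))
for n,z in (("scene",.034),("side",.034)):
    m=bot.camera_model(n);i=cv2.imread(f"pics/{n}0.png");h=cv2.cvtColor(i,cv2.COLOR_BGR2HSV)
    k=cv2.inRange(h,(5,170,170),(14,255,255))
    nn,l,st,c=cv2.connectedComponentsWithStats(k)
    for j in range(1,nn):
        if st[j,4]>25: print(n,st[j],c[j],onz(m,c[j],z))
E
```

```text
scene [269 131  13  17  48] [274.45833333 137.97916667] [ 0.56489842 -0.69114813  0.034     ]
scene [255 132   7  13  35] [258.34285714 138.31428571] [ 0.61881827 -0.70572729  0.034     ]
scene [264 145  11   6  28] [269.10714286 148.        ] [ 0.59618189 -0.61170816  0.034     ]
scene [332 148   7  13  31] [334.64516129 151.87096774] [ 0.4005385  -0.51752982  0.034     ]
scene [345 148  11  12  34] [349.91176471 152.32352941] [ 0.35538417 -0.49981438  0.034     ]
scene [249 151   8  16  45] [253.         158.75555556] [ 0.65775461 -0.54460207  0.034     ]
scene [280 164  27  38 197] [293.39086294 187.50761421] [ 0.57478253 -0.32540758  0.034     ]
scene [263 169  27  33 247] [275.63562753 182.93117409] [ 0.61695945 -0.36583035  0.034     ]
scene [291 173  11  18  45] [296.37777778 181.91111111] [ 0.56011229 -0.35473831  0.034     ]
scene [267 186   8  10  31] [271.12903226 190.58064516] [ 0.63621212 -0.32611173  0.034     ]
scene [330 208   9  12  26] [333.         214.84615385] [ 0.51021959 -0.16137102  0.034     ]
scene [294 212  11  19  61] [297.98360656 221.96721311] [ 0.599341
[... 157 characters left out ...]
333333 244.29166667] [ 0.65319997 -0.07669734  0.034     ]
scene [284 235  13  14  55] [290.32727273 242.23636364] [ 0.63345528 -0.07905591  0.034     ]
scene [479 344  15  16  28] [486.25       350.64285714] [0.38525578 0.31034817 0.034     ]
scene [424 358  11  15  26] [429.         366.46153846] [0.48979111 0.31146527 0.034     ]
scene [448 362  10   9  27] [453.07407407 365.74074074] [0.45256642 0.32135493 0.034     ]
scene [471 367   9  11  31] [475.74193548 371.61290323] [0.42403506 0.34213665 0.034     ]
scene [527 378  15  22  53] [534.62264151 389.83018868] [0.35607436 0.39967933 0.034     ]
side [300 205   8  10  63] [303.11111111 209.85714286] [ 0.56485061 -0.27583513  0.034     ]
```

View pics/c1.png

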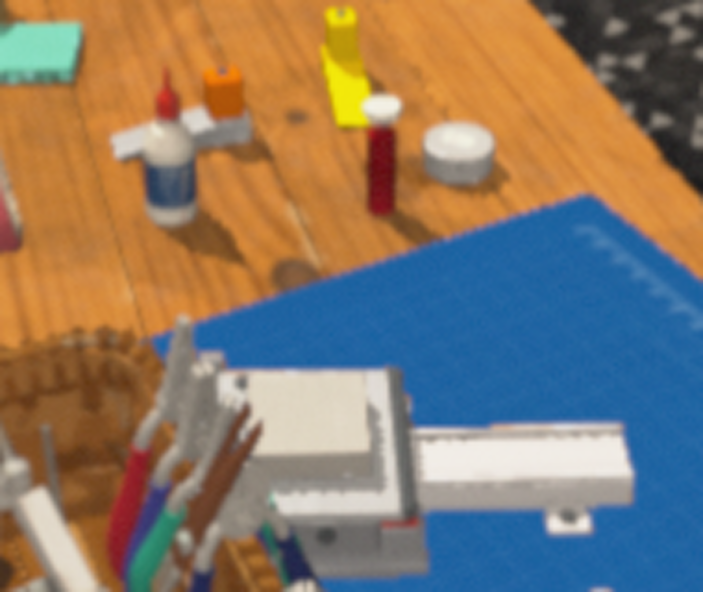

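View pics/c2.png

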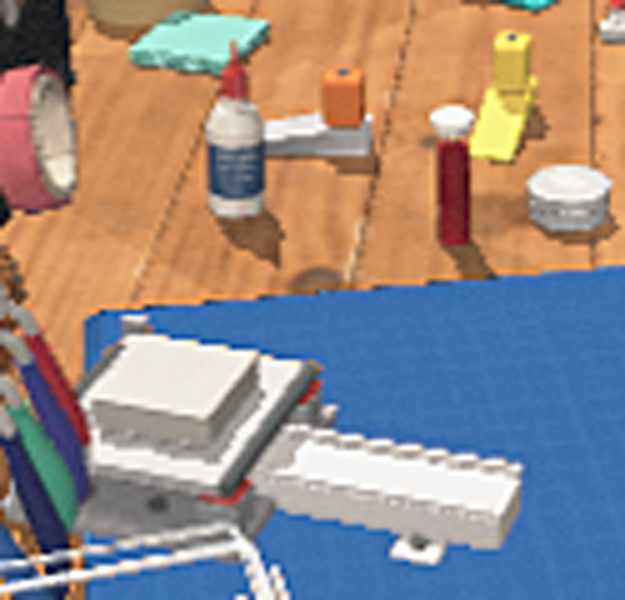

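Crops: grip c1 (223,93) / c2 (343,98), thin end c1 (115,148), tail c1 (250,128). Track end corners: c1 (622,425) and (633,470), c2 (520,465) and (500,515). Bar: c1 from (395,370) to (415,515), c2 from (312,365) to (225,487).

```bash
python3 - <<'E'
from h import *
A=bot.camera_model("scene");B=bot.camera_model("side")
a=lambda u,v:(240+u/3.7,170+v/3.7)
b=lambda u,v:(235+u/5,190+v/5)
def P(n,za,c1=None,c2=None):
    print(n,onz(A,a(*c1),za).round(4) if c1 else "",onz(B,b(*c2),za).round(4) if c2 else "")
P("griptop",.051,(223,73),(344,73))
P("gripmid",.034,(223,93),(343,98))
P("tip",.004,(116,146)); P("tail",.0,(251,142),(371,155)); P("tailtop",.017,(250,115),(371,118))
P("end far",.025,(622,425),(520,465)); P("end near",.025,(633,472),(499,518))
P("barR",.037,(393,370),(312,365)); P("barL",.037,(413,515),(227,487))
P("tin",.022,(459,138),(568,180)); P("glue",0,(172,215),(237,205)); P("tube",.082,(382,103),(453,117)); P("blob",.003,(570,520),(420,548)); P("lid",.0,(345,115),(490,145)); P("gluetop",.112,(167,75),(235,45))
E
```

```text
griptop [ 0.5655 -0.2778  0.051 ] [ 0.5625 -0.2792  0.051 ]
gripmid [ 0.5659 -0.2791  0.034 ] [ 0.5635 -0.2779  0.034 ]
tip [ 0.6457 -0.2783  0.004 ] 
tail [ 0.5504 -0.2624  0.    ] [ 0.545  -0.2649  0.    ]
tailtop [ 0.5484 -0.2716  0.017 ] [ 0.5466 -0.2847  0.017 ]
end far [0.4363 0.1148 0.025 ] [0.4353 0.1145 0.025 ]
end near [0.446  0.1497 0.025 ] [0.4432 0.1569 0.025 ]
barR [0.5442 0.0506 0.037 ] [0.5414 0.0506 0.037 ]
barL [0.5685 0.1589 0.037 ] [0.5667 0.1572 0.037 ]
tin [ 0.4187 -0.1914  0.022 ] [ 0.4177 -0.1909  0.022 ]
glue [ 0.6231 -0.1866  0.    ] [ 0.6203 -0.1912  0.    ]
tube [ 0.4866 -0.1545  0.082 ] [ 0.4836 -0.1489  0.082 ]
blob [0.4803 0.1523 0.003 ] [0.4798 0.1517 0.003 ]
lid [ 0.4751 -0.2796  0.    ] [ 0.4693 -0.2831  0.    ]
gluetop [ 0.6215 -0.178   0.112 ] [ 0.6135 -0.179   0.112 ]
```

>>> apply_moves(steps=[[[10, -4.5, 0, 0, 0, 4, 1], [20, -9, 0, 0, 0, 8, 1], [30, -13.5, 1, 0, 0, 12, 1], [40, -18, 2, 0, 0, 14.9, 1], [47, -21.2, 3, 0, 0, 14.9, 1], [47, -21.2, 3, 0, 0, 14.9, 1], [47, -21.2, 3, 0, 0, 14.9, 1], [47, -21.2, 3, 0, 0, 14.9, 1], [47, -21.2, 3, 0, 0, 14.9, 1], [47, -21.2, 3, 0, 0, 14.9, 1], [47, -21.2, 3, 0, 0, 14.9, 1], [47, -21.2, 3, 0, 0, 14.9, 0.4]]])

```text
time_s: 1.65
position: [0.5591, -0.2799, 0.2037]
tcp_rot: [[1.0, -0.003, -0.0], [-0.003, -1.0, -0.0], [-0.0, 0.0, -1.0]]
force: [-0.2, -0.1, 1.3]
opening: 0.949
grasp_force: 0.0
```

```bash
python3 - <<'E'
from h import *
s=bot.read_state();print(s["time_s"],s["position"],s["tcp_rot"],s["opening"],s["force"],s["qvel"])
m,i=snap("wrist","w1.png")
h=cv2.cvtColor(i,cv2.COLOR_BGR2HSV)
k=cv2.inRange(h,(5,170,120),(14,255,255))
cs,_=cv2.findContours(k,0,1);cs=sorted(cs,key=cv2.contourArea)[-3:]
for c in cs:
    r=cv2.minAreaRect(c);print(cv2.contourArea(c),r,onz(m,r[0],.051))
    for p in cv2.boxPoints(r):print(p,onz(m,p,.051))
E
```

```text
1.65 [ 0.55914224 -0.27987244  0.2037423 ] [[ 9.99996120e-01 -2.76859695e-03 -3.08100594e-04]
 [-2.76866535e-03 -9.99996143e-01 -2.21785458e-04]
 [-3.07485371e-04  2.22637625e-04 -9.99999928e-01]] 0.9486778649419351 [-0.23192574 -0.1282193   1.29942542] [ 0.1156032   0.04786013 -0.2012179   0.16127029 -0.07622931  0.0021577 ]
331.5 ((604.0, 191.0), (8.0, 70.0), 90.0) [ 0.55703345 -0.55268423  0.051     ]
[569. 187.] [ 0.56080253 -0.51514385  0.051     ]
[639. 187.] [ 0.56107002 -0.59081395  0.051     ]
[639. 195.] [ 0.55313511 -0.59277651  0.051     ]
[569. 195.] [ 0.55313989 -0.51657683  0.051     ]
336.5 ((356.5861511230469, 193.11700439453125), (13.30575180053711, 47.05808639526367), 88.63607025146484) [ 0.55513712 -0.316363    0.051     ]
[332.90543 187.02608] [ 0.56075188 -0.29514635  0.051     ]
[379.95016 185.90596] [ 0.56170255 -0.33703357  0.051     ]
[380.26688 199.20793] [ 0.5494622  -0.33785279  0.051     ]
[333.22214 200.32805] [ 0.5485218  -0.29554737  0.051     ]
856.5 ((184.37228393554688, 133.7574462890625), (36.448455810546875, 58.98745346069336), 83.48019409179688) [ 0.60846288 -0.16630104  0.051     ]
[153.       118.999985] [ 0.62150625 -0.13963652  0.051     ]
[211.60596 112.30217] [ 0.62625667 -0.19149169  0.051     ]
[215.74457 148.51491] [ 0.59541505 -0.19298831  0.051     ]
[157.13861 155.21272] [ 0.59009695 -0.13997851  0.051     ]
```

View pics/w1.png

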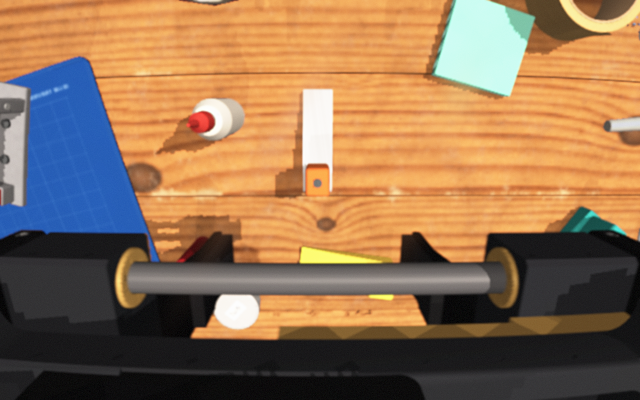

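Wrist view: wedge straight along world x. Thin-end corners (303,89) and (333,89), grip-top hole (317,183). The glue stands at (220,118).

```bash
python3 - <<'E'
from h import *
m=bot.camera_model("wrist");i=cv2.imread("pics/w1.png")
for p,z in (((317,183),.051),((303,89),.004),((333,89),.004),((303,89),.0),((318,89),.004)):print(p,onz(m,p,z).round(4))
h=cv2.cvtColor(i,cv2.COLOR_BGR2HSV)
k=cv2.inRange(h,(3,140,80),(16,255,255))[155:205,295:340]; sub=i[155:205,295:340]
g=cv2.cvtColor(i,cv2.COLOR_BGR2HSV)[:,:,1]
for r in (95,110,125,140,155): 
    w=np.where(g[r,280:350]<60)[0]; a,b=280+w.min(),280+w.max(); z=.004+.013*(r-89)/70; print(r,a,b,onz(m,(a,r),z)[:2].round(4),onz(m,(b+1,r),z)[:2].round(4))
E
```

```text
(317, 183) [ 0.5646 -0.2809  0.051 ]
(303, 89) [ 0.6471 -0.2677  0.004 ]
(333, 89) [ 0.647  -0.2966  0.004 ]
(303, 89) [ 0.6473 -0.2675  0.    ]
(318, 89) [ 0.6471 -0.2821  0.004 ]
95 303 332 [ 0.6414 -0.2677] [ 0.6414 -0.2966]
110 303 332 [ 0.6273 -0.2676] [ 0.6273 -0.2965]
125 303 332 [ 0.6132 -0.2676] [ 0.6131 -0.2965]
140 303 331 [ 0.5991 -0.2675] [ 0.599  -0.2955]
155 303 331 [ 0.5849 -0.2675] [ 0.5848 -0.2955]
```

>>> apply_moves(steps=[[[0.4, 0.15, 5, 0, 0, 0, 0.2], [0.4, 0.15, 9, 0, 0, 0, 0.2], [0.4, 0.15, 12, 0, 0, 0, 0.2], [0.4, 0.15, 13, 0, 0, 0, 0.2], [0.4, 0.15, 13, 0, 0, 0, 0.2], [0.4, 0.15, 13, 0, 0, 0, 0.2], [0.4, 0.15, 13, 0, 0, 0, 0.2]]])

```text
time_s: 2.58
position: [0.5651, -0.2805, 0.0751]
tcp_rot: [[1.0, -0.0, 0.002], [-0.0, -1.0, -0.002], [0.002, 0.002, -1.0]]
force: [0.2, 0.4, -0.0]
opening: 0.598
grasp_force: 0.0
```

>>> apply_moves(steps=[[[-0.1, 0.1, 2, 0, 0, 0, 0.2], [-0.1, 0.1, 3.5, 0, 0, 0, 0.2], [-0.1, 0.1, 4.2, 0, 0, 0, 0.2], [-0.1, 0.1, 4.2, 0, 0, 0, 0.2], [-0.1, 0.1, 4.2, 0, 0, 0, -0.2], [-0.1, 0.1, 4.2, 0, 0, 0, -0.6], [-0.1, 0.1, 4.2, 0, 0, 0, -1], [-0.1, 0.1, 4.2, 0, 0, 0, -1], [-0.1, 0.1, 4.2, 0, 0, 0, -1], [-0.1, 0.1, 4.2, 0, 0, 0, -1], [-0.1, 0.1, 4.2, 0, 0, 0, -1]]])

```text
time_s: 3.95
position: [0.5634, -0.2809, 0.0318]
tcp_rot: [[1.0, -0.0, 0.0], [-0.0, -1.0, -0.0], [0.0, 0.0, -1.0]]
force: [-0.3, 0.9, 2.8]
opening: 0.248
grasp_force: 30.0
```

>>> apply_moves(steps=[[[0, 0, -2, 0, 0, 0, -1], [0, 0, -6, 0, 0, 0, -1], [0, 0, -11, 0, 0, 0, -1], [-0.5, -1, -15, 0, 0, 0, -1], [-2, -4, -17, 0, 0, 1, -1], [-4, -9, -17, 0, 0, 3, -1], [-6, -14, -17, 0, 0, 5, -1], [-8, -19, -17, 0, 0, 7, -1], [-10, -24, -17, 0, 0, 9, -1], [-12, -29, -17, 0, 0, 11, -1], [-14, -34, -17, 0, 0, 12.5, -1], [-15.5, -39, -16, 0, 0, 13.75, -1], [-16.3, -41.5, -15, 0, 0, 13.75, -1], [-16.3, -42.3, -15, 0, 0, 13.75, -1], [-16.3, -42.3, -15, 0, 0, 13.75, -1], [-16.3, -42.3, -15, 0, 0, 13.75, -1], [-16.3, -42.3, -15, 0, 0, 13.75, -1]]])

```text
time_s: 6.08
position: [0.4011, 0.1413, 0.1818]
tcp_rot: [[0.971, -0.24, 0.001], [-0.24, -0.971, -0.0], [0.001, -0.0, -1.0]]
force: [0.3, 0.5, -2.4]
opening: 0.25
grasp_force: 30.0
```

```bash
python3 - <<'E'
from h import *
s=bot.read_state();print(s["time_s"],s["position"],s["tcp_rot"],s["opening"],s["force"])
m,i=snap("wrist","w2.png")
np.save("m2.npy",m,allow_pickle=True)
E
```

```text
6.075 [0.40108644 0.14132411 0.18182127] [[ 9.70876818e-01 -2.39578189e-01  7.04176803e-04]
 [-2.39578198e-01 -9.70877068e-01 -7.26325837e-05]
 [ 7.01070293e-04 -9.81881177e-05 -9.99999749e-01]] 0.2502949192181011 [ 0.30722688  0.46718355 -2.42159601]
```

View pics/w2.png

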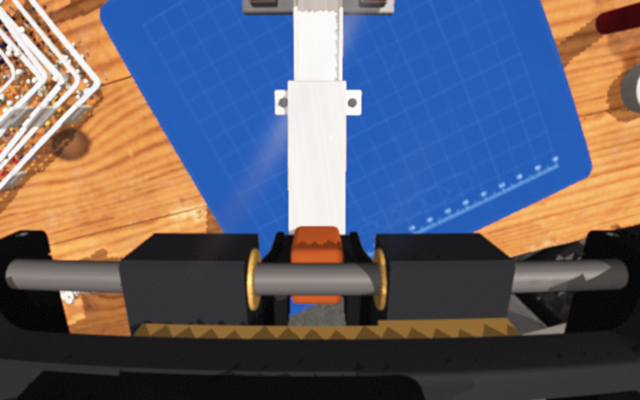

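Held wedge: tip edge at row 81 (cols 289–346), grip at (317,255). Track edges at cols about 294–343 in rows 12–80, stand front at row ~12.

```bash
python3 - <<'E'
from h import *
m=np.load("m2.npy",allow_pickle=True).item();i=cv2.imread("pics/w2.png")
h=cv2.cvtColor(i,cv2.COLOR_BGR2HSV); nb=h[:,:,1]<130
def ext(r):
    c=318
    a=c
    while nb[r,a-1]: a-=1
    b=c
    while nb[r,b+1]: b+=1
    return a,b+1
T=[]
for r in range(16,79,6):
    a,b=ext(r);L=onz(m,(a,r),.025);R=onz(m,(b,r),.025);M=(L+R)/2;T.append(M[:2]);print(r,a,b,M[:2].round(4),np.linalg.norm(R-L).round(4))
T=np.array(T);vx,vy,x0,y0=cv2.fitLine(T.astype(np.float32),cv2.DIST_L2,0,.01,.01).ravel();print("track yaw",np.degrees(np.arctan2(vy,vx)),x0,y0)
W=[];p=bot.read_state()["position"];zb=p[2]-.032
for r in range(84,225,14):
    if 92<r<116: continue
    a,b=ext(r);zz=zb+.004+.013*(r-81)/120;M=(onz(m,(a,r),zz)+onz(m,(b,r),zz))/2;W.append(M[:2]);print(r,a,b,M[:2].round(4),np.linalg.norm(onz(m,(a,r),zz)-onz(m,(b,r),zz)).round(4))
W=np.array(W);vx2,vy2,_,_=cv2.fitLine(W.astype(np.float32),cv2.DIST_L2,0,.01,.01).ravel();print("wedge yaw",np.degrees(np.arctan2(vy2,vx2)))
print("tip",onz(m,(318,81),zb+.004),"tool yaw",np.degrees(np.arctan2(-.23958,.97088)))
R=np.array(bot.read_state()["tcp_rot"])
d=T.mean(0)-np.array(p)[:2];print("track pt in tool", R[:2,:2].T@d, "wedge pts", [(R[:2,:2].T@(w-p[:2])).round(4) for w in W])
print("tip z check: rows", proj(m,onz(m,(318,81),zb)))
E
```

```text
16 293 344 [0.5404 0.1049] 0.0415
22 293 352 [0.5351 0.1028] 0.0482
28 293 350 [0.5308 0.1047] 0.0467
34 293 348 [0.5264 0.1066] 0.0452
40 293 345 [0.5221 0.1089] 0.0428
46 293 344 [0.5176 0.1104] 0.0421
52 293 344 [0.513  0.1116] 0.0423
58 293 343 [0.5085 0.1131] 0.0416
64 293 343 [0.5038 0.1142] 0.0417
70 293 343 [0.4991 0.1154] 0.0418
76 293 343 [0.4944 0.1166] 0.042
track yaw -17.08394 0.5173809 0.10991921
84 287 347 [0.4804 0.121 ] 0.0294
126 279 347 [0.4613 0.1278] 0.0333
140 287 347 [0.4544 0.1275] 0.0294
154 287 347 [0.4479 0.1291] 0.0294
168 287 347 [0.4414 0.1307] 0.0295
182 287 346 [0.4349 0.1325] 0.029
196 288 346 [0.4284 0.1339] 0.0285
210 288 346 [0.4218 0.1355] 0.0286
224 288 346 [0.4153 0.1371] 0.0286
wedge yaw -13.28044
tip [0.48168083 0.12023195 0.15374051] tool yaw -13.861706647400652
track pt in tool [0.12057938 0.0026934 ] wedge pts [array([0.082 , 0.0007]), array([ 0.0619, -0.0012]), array([0.0552, 0.0007]), array([0.0485, 0.0007]), array([0.0418, 0.0008]), array([0.0351, 0.0005]), array([0.0284, 0.0008]), array([0.0217, 0.0008]), array([0.0149, 0.0008])]
tip z check: rows [318.  81.]
```

>>> apply_moves(steps=[[[2, 0.03, 1, 0, 0, 0.2, -1], [4, 0.07, 3, 0, 0, 0.4, -1], [5.2, 0.1, 6, 0, 0, 0.4, -1], [5.3, 0.1, 9, 0, 0, 0.4, -1], [5.3, 0.1, 11, 0, 0, 0.4, -1], [5.3, 0.1, 11.7, 0, 0, 0.4, -1], [5.3, 0.1, 11.7, 0, 0, 0.4, -1], [5.3, 0.1, 11.7, 0, 0, 0.4, -1], [5.3, 0.1, 11.7, 0, 0, 0.4, -1]]])

```text
time_s: 7.25
position: [0.4523, 0.1286, 0.0653]
tcp_rot: [[0.97, -0.245, 0.002], [-0.245, -0.97, 0.0], [0.002, -0.001, -1.0]]
force: [0.5, 0.1, -2.5]
opening: 0.25
grasp_force: 30.0
```

```bash
python3 - <<'E'
from h import *
s=bot.read_state();print(s["time_s"],s["position"],s["tcp_rot"],s["opening"],s["force"])
m,i=snap("wrist","w3.png")
np.save("m3.npy",m,allow_pickle=True)
a=i[0:260,170:470]
cv2.imwrite("pics/c3.png",cv2.resize(a,None,fx=2.3,fy=2.3,interpolation=cv2.INTER_CUBIC))
E
```

```text
7.25 [0.45228015 0.12863733 0.06534341] [[ 9.69616188e-01 -2.44624310e-01  1.84260217e-03]
 [-2.44624873e-01 -9.69617793e-01  8.31936505e-05]
 [ 1.76626866e-03 -5.31412231e-04 -9.99998299e-01]] 0.24998768844733882 [ 0.52357219  0.08362904 -2.50324298]
```

View pics/c3.png

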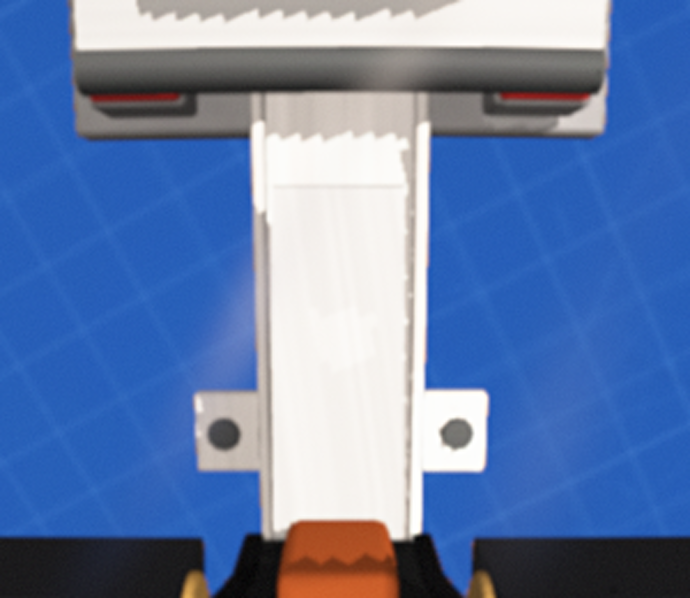

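Bar at crop rows 48–93 (cols 75–605), wedge tip at row 186. The wedge (272–407) is centred between the track edges (253–429).

```bash
python3 - <<'E'
from h import *
m=np.load("m3.npy",allow_pickle=True).item();p=np.array([.45228,.12864]);R=np.array([[.9696,-.2446],[-.2446,-.9696]])
f=lambda u,v,z:(R.T@(onz(m,(170+u/2.3,v/2.3),z)[:2]-p)).round(4)
# bar silhouette edges -> mid at z .035
print("bar",f(340,70,.035),f(75,70,.035),f(605,70,.035),"tip",f(340,186,.0375),"wedge@430",f(341,430,.047),"track",f(341,130,.025),f(341.5,480,.025))
E
```

```text
bar [0.1072 0.0011] [ 0.1079 -0.0552] [0.108  0.0574] tip [0.0834 0.0011] wedge@430 [0.0322 0.0013] track [0.0965 0.0013] [0.0146 0.0016]
```

>>> apply_moves(steps=[[[0, 0, 0.5, 0, 0, 0, -1], [0, 0.02, 1, 0, 0, 0, -1], [0, 0.02, 1.2, 0, 0, 0, -1], [0, 0.02, 1.3, 0, 0, 0, -1], [0, 0.02, 1.3, 0, 0, 0, -1], [0, 0.02, 1.3, 0, 0, 0, -1], [0, 0.02, 1.3, 0, 0, 0, -1]]])

```text
time_s: 8.18
position: [0.4513, 0.1284, 0.0518]
tcp_rot: [[0.97, -0.245, -0.0], [-0.245, -0.97, -0.0], [-0.0, 0.0, -1.0]]
force: [-1.7, -0.0, 5.3]
opening: 0.248
grasp_force: 30.0
```

>>> apply_moves(steps=[[[0.2, 0, -0.03, 0, 0, 0, -1], [0.7, 0, -0.03, 0, 0, 0, -1], [1.4, 0, -0.03, 0, 0, 0, -1], [2.1, 0, -0.03, 0, 0, 0, -1], [2.8, 0, -0.03, 0, 0, 0, -1], [3.5, 0, -0.03, 0, 0, 0, -1], [4.1, 0, -0.03, 0, 0, 0, -1], [4.5, 0, -0.03, 0, 0, 0, -1], [4.5, 0, -0.03, 0, 0, 0, -1], [4.5, 0, -0.03, 0, 0, 0, -1]]])

```text
time_s: 9.43
position: [0.4954, 0.1174, 0.0518]
tcp_rot: [[0.97, -0.245, 0.0], [-0.245, -0.97, -0.0], [0.0, -0.0, -1.0]]
force: [-0.0, -0.6, -3.0]
opening: 0.248
grasp_force: 30.0
```

```bash
python3 - <<'E'
from h import *
m,i=snap("side","s_a.png");m,i=snap("scene","sc_a.png")
E
```

>>> apply_moves(steps=[[[0.2, 0, 0, 0, 0, 0, -1], [0.4, 0, 0, 0, 0, 0, -1], [0.4, 0, 0, 0, 0, 0, -1]]])

```text
time_s: 9.9
position: [0.4996, 0.1164, 0.0519]
tcp_rot: [[0.97, -0.245, 0.001], [-0.245, -0.97, -0.0], [0.001, -0.0, -1.0]]
force: [-0.1, -0.3, -2.3]
opening: 0.251
grasp_force: 30.0
```

>>> apply_moves(steps=[[[0.2, 0, 0, 0, 0, 0, -1], [0.4, 0, 0, 0, 0, 0, -1], [0.4, 0, 0, 0, 0, 0, -1]]])

```text
time_s: 10.28
position: [0.5034, 0.1153, 0.0518]
tcp_rot: [[0.97, -0.245, 0.0], [-0.245, -0.97, 0.0], [0.0, -0.0, -1.0]]
force: [0.4, -0.4, -1.2]
opening: 0.252
grasp_force: 30.0
```

>>> apply_moves(steps=[[[0.2, 0, 0, 0, 0, 0, -1], [0.4, 0, 0, 0, 0, 0, -1], [0.4, 0, 0, 0, 0, 0, -1]]])

```text
time_s: 10.65
position: [0.5045, 0.1149, 0.0518]
tcp_rot: [[0.97, -0.245, -0.005], [-0.245, -0.97, 0.0], [-0.005, 0.001, -1.0]]
force: [-4.5, 1.8, 3.1]
opening: 0.249
grasp_force: 30.0
```

>>> apply_moves(steps=[[[0.2, 0, 0, 0, 0, 0, -1], [0.4, 0, 0, 0, 0, 0, -1], [0.4, 0, 0, 0, 0, 0, -1]]])

```text
time_s: 11.02
position: [0.5047, 0.1146, 0.0517]
tcp_rot: [[0.97, -0.245, -0.012], [-0.245, -0.97, 0.001], [-0.012, 0.002, -1.0]]
force: [-10.6, 4.9, 8.3]
opening: 0.252
grasp_force: 30.0
```

>>> apply_moves(steps=[[[0.1, 0, -0.03, 0, 0.4, 0, -1], [0.2, 0, -0.05, 0, 0.7, 0, -1], [0.2, 0, -0.05, 0, 0.7, 0, -1], [0.2, 0, -0.05, 0, 0.7, 0, -1]]])

```text
time_s: 11.52
position: [0.5048, 0.1146, 0.0517]
tcp_rot: [[0.97, -0.245, -0.005], [-0.245, -0.97, -0.001], [-0.004, 0.002, -1.0]]
force: [-10.5, 5.9, 6.9]
opening: 0.251
grasp_force: 30.0
```

```bash
python3 - <<'E'
from h import *
m,i=snap("wrist","w4.png"); np.save("m4.npy",m,allow_pickle=True)
print(bot.read_state()["moment"])
a=i[0:260,170:470]
cv2.imwrite("pics/c4.png",cv2.resize(a,None,fx=2.3,fy=2.3,interpolation=cv2.INTER_CUBIC))
E
```

```text
[1.26518635 1.93675272 0.12437359]
```

View pics/c4.png

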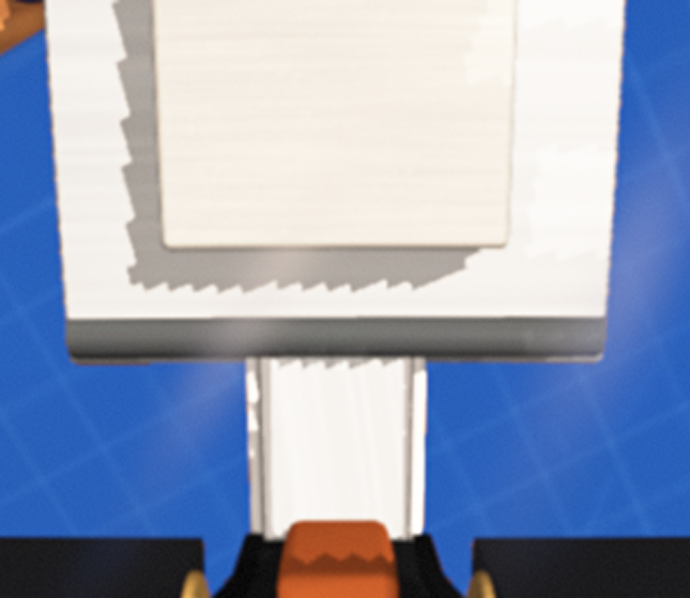

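The wedge is under the bar (crop rows 318–358), centred in the track at cols 265–410. It is stalled against the bar at about 11 N, so I'll push on in small steps.

>>> apply_moves(steps=[[[0.1, 0, 0, 0, 0.3, 0, -1], [0.2, 0, 0, 0, 0.3, 0, -1], [0.2, 0, 0, 0, 0.3, 0, -1]]])

```text
time_s: 11.95
position: [0.5053, 0.1142, 0.0517]
tcp_rot: [[0.97, -0.245, -0.002], [-0.245, -0.97, -0.002], [-0.002, 0.003, -1.0]]
force: [-12.7, 6.4, 9.9]
opening: 0.248
grasp_force: 30.0
```

>>> apply_moves(steps=[[[0.1, 0, 0, 0, 0.2, 0, -1], [0.2, 0, 0, 0, 0.2, 0, -1], [0.2, 0, 0, 0, 0.2, 0, -1]]])

```text
time_s: 12.32
position: [0.5066, 0.1136, 0.0517]
tcp_rot: [[0.97, -0.245, -0.001], [-0.245, -0.97, -0.003], [0.0, 0.003, -1.0]]
force: [-12.2, 5.9, 9.7]
opening: 0.245
grasp_force: 30.0
```

>>> apply_moves(steps=[[[0.1, 0, -0.03, 0, 0, 0, -1], [0.2, 0, -0.05, 0, 0, 0, -1], [0.4, 0, -0.05, 0, 0, 0, -1], [0.4, 0, -0.05, 0, 0, 0, -1]]])

```text
time_s: 12.82
position: [0.5126, 0.1118, 0.0517]
tcp_rot: [[0.97, -0.245, 0.003], [-0.245, -0.97, -0.004], [0.004, 0.003, -1.0]]
force: [-9.1, 2.5, 3.1]
opening: 0.252
grasp_force: 30.0
```

>>> apply_moves(steps=[[[0.1, 0, 0, 0, 0, 0, -1], [0.2, 0, 0, 0, 0, 0, -1], [0.4, 0, 0, 0, 0, 0, -1], [0.4, 0, 0, 0, 0, 0, -1]]])

```text
time_s: 13.32
position: [0.5168, 0.1107, 0.0517]
tcp_rot: [[0.97, -0.245, 0.004], [-0.245, -0.97, -0.004], [0.005, 0.003, -1.0]]
force: [-9.0, 2.3, 1.6]
opening: 0.25
grasp_force: 30.0
```

>>> apply_moves(steps=[[[0.1, 0, 0.01, 0, -0.2, 0, -1], [0.22, 0, 0.02, 0, -0.3, 0, -1], [0.22, 0, 0.02, 0, -0.3, 0, -1], [0.22, 0, 0.02, 0, -0.3, 0, -1]]])

```text
time_s: 13.82
position: [0.5189, 0.1102, 0.0518]
tcp_rot: [[0.97, -0.245, -0.001], [-0.245, -0.97, -0.003], [-0.0, 0.003, -1.0]]
force: [-9.1, 2.6, 2.7]
opening: 0.248
grasp_force: 30.0
```

```bash
python3 - <<'E'
from h import *
for n,p in (("side","s_a"),("scene","sc_a")):
    m,i=snap(n,p.replace("_a","_b")+".png"); a=cv2.imread(f"pics/{p}.png")
    # vertical shift of the plate front region, against a static reference (mat/track end)
    u=(0.97,-0.245);O=np.array([.5555,.104])
    for nm,x,y,z in (("barL",0,.050,.035),("barR",0,-.045,.035),("block",.03,.0,.056),("ref",-.06,.019,.012)):
        X=[O[0]+x*u[0]-y*u[1],O[1]+x*u[1]+y*u[0],z];c=proj(m,X);c2=proj(m,[X[0],X[1],z+.003])
        x0,y0=(c-9).astype(int);k=18
        A=a[y0:y0+k,x0:x0+k].astype(np.float32).mean(2);B=i[y0:y0+k,x0:x0+k].astype(np.float32).mean(2)
        s,r=cv2.phaseCorrelate(A,B,cv2.createHanningWindow((k,k),cv2.CV_32F));print(n,nm,c.round(),np.round(s,2),round(r,2),"expected for 3mm",(c2-c).round(2))
    v=np.hstack([cv2.resize(q[int(proj(m,[.5555,.104,.035])[1])-35:][:70,int(proj(m,[.5555,.104,.035])[0])-35:][:,:70],None,fx=5.5,fy=5.5,interpolation=cv2.INTER_CUBIC) for q in (a,i)])
    cv2.imwrite(f"pics/cmp_{n}.png",v)
E
```

```text
side barL [280. 287.] [-0.52 -0.32] 1.11 expected for 3mm [-0.08 -1.09]
side barR [296. 266.] [-0.82 -0.55] 0.84 expected for 3mm [-0.05 -1.04]
side block [277. 266.] [8.32 0.83] 0.34 expected for 3mm [-0.08 -1.07]
side ref [310. 292.] [0.06 0.11] 1.01 expected for 3mm [-0.03 -1.06]
scene barL [351. 308.] [-0.43  0.13] 0.73 expected for 3mm [ 0.03 -1.2 ]
scene barR [348. 274.] [ 0.28 -0.65] 0.93 expected for 3mm [ 0.02 -1.16]
scene block [333. 281.] [-0.43 -0.08] 0.83 expected for 3mm [-0.   -1.21]
scene ref [381. 304.] [ 0.21 -0.38] 0.87 expected for 3mm [ 0.09 -1.15]
```

View pics/cmp_side.png

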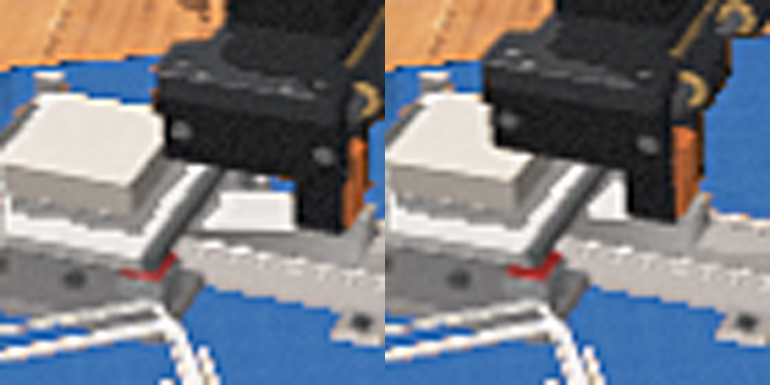

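The side comparison shows the bar's near end about 6 px higher in the 5.5× crop and more red pad showing, which fits a lift of about 3 mm. One numeric check next.

```bash
python3 - <<'E'
from h import *
s=bot.read_state();print(s["position"],s["force"],s["qvel"])
a=cv2.imread("pics/s_a.png");b=cv2.imread("pics/s_b.png")
m=bot.camera_model("side");c=proj(m,[.5555,.104,.035]);x0,y0=int(c[0])-35,int(c[1])-35
# left front edge of plate+bar only (cols 3..27 of crop, rows 30..48), template search against static base masked out
def sh(X,Y,w,h,ch=slice(0,3)):
    k=8;T=cv2.resize(a[y0+Y:y0+Y+h,x0+X:x0+X+w],None,fx=k,fy=k,interpolation=cv2.INTER_CUBIC)
    S=cv2.resize(b[y0+Y-4:y0+Y+h+4,x0+X-3:x0+X+w+3],None,fx=k,fy=k,interpolation=cv2.INTER_CUBIC)
    r=cv2.matchTemplate(S,T,cv2.TM_CCOEFF_NORMED);_,v,_,p=cv2.minMaxLoc(r);return (p[0]/k-3,p[1]/k-4,round(v,3))
for n,q in dict(bar=(25,35,12,12),plate=(3,30,22,14),block=(2,20,25,16),base=(5,46,18,12),track=(36,44,26,9)).items():print(n,sh(*q))
E
```

```text
[0.51885765 0.11020531 0.0517527 ] [-10.31881393   2.19332682   3.36363146] [-0.01873185  0.01608579  0.02047944  0.02721734 -0.04645642  0.05119102]
bar (-0.625, -0.375, 0.962)
plate (-0.75, -0.75, 0.954)
block (-3.0, 2.375, 0.401)
base (0.0, -0.125, 0.941)
track (-0.125, 0.0, 0.906)
```

```bash
python3 -c "
from rig import bot
print(bot.hand_in())"
```

```text
the job is handed in; nothing more can be done
None
```

I handed the job in with the wedge flat in the track, thin end under the bar and still gripped. The bar is lifted about 3 mm, judging by 15 mm of push past first contact. The side camera agrees only roughly (2–5 mm).

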